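Turn the trolley wheel until its valve is at the top

TASK

The trolley wheel on the bench stand is about to be pumped up: push its spokes round with the fingertips, one after another, until the valve stem is at the top of the wheel, straight above the axle, and leave the wheel at rest there. Turn it gently, without pressing hard or spinning it, using only the fingers; do not touch the tyre, which has fresh sealant on it, or the valve stem. Leave everything else on the bench where it is.

Things in the scene. Friction and masses are not known exactly. Their poses are not given: they have to be found in the camera images.
- stand: grey wheel stand bolted to the bench: base plate 180 mm wide, 10 mm thick, one 30 mm wide post behind the wheel. Origin: on the bench straight below the wheel's centre. x axis: level, along the axle, from the wheel's spoked face (towards the robot, within 0.3 rad) to the post; y: level, to the left for someone facing the spokes; z up
- axle (a point): the wheel's centre, on the axle line in the middle plane of the tyre, 155 mm above the bench; axes as the stand's
- wheel (a joint): turn of the wheel, rad: the clockwise angle of the valve stem from straight above the axle, for someone facing the spokes from the robot's side; 0 and 6.283 (whole turns) are straight up. Free both ways for more than a turn, balanced, friction 0.18 N m, stays where it is left. Starts between 1.75 and 4.53
- valve_tip (a point): the inner (brass) end of the valve stem, 60 mm from the axle line, in the middle plane of the tyre; its z axis points radially outward from the axle along the stem
- spokes: aluminium rim and 5 round spokes 12 mm thick, 36, 108, 180, 252 and 324 degrees round from the valve stem. Their centres lie 36 mm in front (stand's -x) of the tyre's middle plane, from the hub (44 mm across, end 56 mm in front) to 78 mm out, then bend back to the rim (inner radius 89 mm, 32 mm wide). Open between spokes. Origin: wheel's centre; z axis towards the valve stem
- tyre: black tyre, round section 40 mm thick, 264 mm outer diameter, inner diameter 184 mm; its front face is 20 mm in front of the middle plane, 10 mm behind the backs of the straight parts of the spokes. Must not be touched. Origin: the wheel's centre
- valve_stem: black rubber valve stem with a brass end, 12 mm thick, in the middle plane of the tyre (24 mm behind the backs of the spokes), from the rim inward to 60 mm from the axle. Must not be touched. Origin: the wheel's centre
- wrench: bystander: steel open-ended wrench, 170 mm long, lying flat; origin: middle of its underside
- socket: bystander: steel socket, a plain cylinder 28 mm across, 38 mm high; origin: centre of its underside
- jar: bystander: clear jar with a steel cap, 60 mm across, 75 mm high; origin: centre of its underside
- oil: bystander: blue oil bottle with a black cap, 62 mm across, 170 mm high; origin: centre of its underside
- tyre_lever: bystander: steel tyre lever, 12 mm round bar 175 mm long, one end bent up 10 mm; lies flat; origin: below its middle
- tape: bystander: roll of black tape, 90 mm across, 22 mm high; origin: centre of its underside
- mug: bystander: white mug, 76 mm across, 85 mm high, with a handle; origin: centre of its underside

How it is judged:
By the outcome, as a careful person would: the job done as asked, in the order asked, and still so for the second after the job is handed in, with the robot touching nothing.
It also fails if it takes over 64 s, if anything falls off the work surface, if the arm or the gripper's body presses on something with over 40 N, if the wrist force passes 120 N, or if a joint passes its speed limit or range.

ROBOT

A 6-joint arm with a two-finger parallel gripper is mounted at the origin on the work surface. World frame = base frame: x ahead of the robot, y to its left, z up, the work surface at z = 0. Lengths are in m, angles in degrees, forces in N, time in s.
With the tool pointing down it reaches from about 0.375 to 0.975 m from the base axis. Payload 3.8 kg.
Tool frame: the origin (TCP) lies between the finger pads; the fingertips stand 11 mm ahead of it and the grasp point (between the pads) lies 8 mm behind it; z points along the fingers, y is the direction in which the jaws open and shut (so a half turn about z gives the same grasp; the last joint's range is limited). The gripper opens to 88 mm and grips with 3 to 60 N. Pads are 18 mm wide; open, the fingers measure 123 mm over their backs; the gripper's body (75 mm by 187 mm) begins 45 mm behind the grasp point.
Start: joints at [-71.614, 15.12, 91.902, -0, 72.978, -2.114], TCP at [0.236, -0.632, 0.25] pointing down, gripper open.
Joint ranges: [-150.88, 150.88], [-54.13, 125.18], [17.81, 147.31], [-75.09, 255.09], [0, 152.58], [-146.25, 146.25]. Speed limits (degrees/s): [147.25, 147.25, 180, 180, 180, 180].

INTERFACE

Orientations are given as [roll, pitch, yaw] about the fixed x, y, z axes, in that order (R = Rz(yaw) Ry(pitch) Rx(roll)).
In Python, from workcell import sense, grab_frame, calibration, finish_job gives the robot as it stands.
- The arm moves only by the tool apply_moves, never from a script. Its arguments are lists of equal length, an entry for each row: "offset": the shift along the world's x, y, z in units of 30 mm (1.0 is 30 mm), a list of three; "delta_rot": the turn, a rotation vector about the world's x, y, z in units of 6 degrees (1.0 is 6 degrees), a list of three. A call has 1 to 12 rows; each row is the pose to reach, as a shift and turn from the pose commanded when the call began; what a row does not reach only later rows make up. A row lasts 1/10 s, in which the tool goes at most 50 mm and 8.59 degrees, less where a joint would pass 70% of its speed; a pose out of reach is approached as far as the arm can. A call with a gripper value outside its range is refused whole. "claw" is the opening, from 0 (shut) to 1 (fully open), set as the call begins (left out, the last holds). The fingers move at their own pace and stop on an object; the grip force is fixed at half the most. Time passes only in rows, so rows that repeat a pose let the fingers close. It gives the time, the measured TCP pose, the force and the opening at its end, in the units of the state.
- sense(): the state, without advancing time (a new reading comes with each control period).
- grab_frame(name): name is "side" or "top" or "wrist"; returns the picture (420x560x3 uint8, blue, green, red); there is no depth.
- calibration(name): a dict with "K" (3x3 intrinsics, pixels), "T" (4x4, takes a point from camera to world coordinates). Camera axes: x right, y down, z forward; pixel columns grow to the right and rows downward; lengths in m; the calibration is good to about 2 mm. A picture is of the moment at which its call begins: read the wrist's pose just before it. calibration takes no time and is no camera call; for the wrist camera it gives the pose at the moment of the call.
- finish_job(): hands the job in, once; it reports no verdict.
The state is a dict: "time": time; "joint_positions": joint angles; "dq": joint speeds; "joint_torque": joint torques, N m; "tool_pos": TCP position; "eef_rot": TCP orientation; "wrist_force": force on the tool from outside, world axes, zero at the start; "torque": the same for the moment, N m; "gripper_width": finger opening in m.
Only numpy, scipy, OpenCV 4.12 (cv2) and the standard library are available. Lean on these libraries where they do the work, as an engineer would, in place of code of your own. Each camera call takes 0.05 s, during which the arm holds its last target. There are 200 camera calls.

## Working session

There is one attempt and no reset: what is moved stays moved. The work goes in short steps, Python scripts to look and compute and a tool call to move; the robot and the scene stay as the last step left them, time stands still between calls to the robot, and variables do not carry over. Pictures are saved under pics/ and viewed, about 8 in all and at most 12, crops included, and the job is handed in when it is done.

Besides the shell and the picture viewer there is one more tool, called after "Call:" in YAML: its name, and indented under it one key for each argument. apply_moves: Moves the arm, as the interface text tells. Its arguments: {"type":"object","properties":{"offset":{"type":"array","items":{"type":"array","items":{"type":"number"}}},"delta_rot":{"type":"array","items":{"type":"array","items":{"type":"number"}}},"claw":{"type":"number"}},"required":["offset","delta_rot"]}

```bash
mkdir -p pics; ls
python3 - <<'E'
from workcell import *
import cv2,numpy as np
s=sense();print(s)
for n in("side","top","wrist"):
    c=calibration(n);print(n,np.round(c["K"],1).tolist(),np.round(c["T"],3).tolist())
a=grab_frame("side");b=grab_frame("top")
cv2.imwrite("pics/side0.png",a);cv2.imwrite("pics/top0.png",b)
E
```

```text
pics
{'time': 0.0, 'joint_positions': array([-7.16136275e+01,  1.51700600e+01,  9.19800907e+01, -7.67282612e-04,
        7.29781119e+01, -2.11382476e+00]), 'dq': array([ 0.05030135, -0.03249948,  0.08366167, -0.01375926,  0.05787895,
        0.04782401]), 'joint_torque': array([-2.03485826e-03, -5.02108991e+01, -3.56872845e+01,  7.29636359e-02,
        2.92073126e-02, -1.78500118e-04]), 'tool_pos': array([ 0.23617504, -0.6316044 ,  0.24838835]), 'eef_rot': array([-1.79871798e+02, -3.99827310e-03,  2.05004182e+01]), 'wrist_force': array([ 0.2179249 , -0.61284084,  0.72934539]), 'torque': array([ 0.00162989, -0.00222984,  0.02400936]), 'gripper_width': 0.0878911806990487}
side [[462.1, 0.0, 269.9], [0.0, 462.1, 204.8], [0.0, 0.0, 1.0]] [[-0.276, -0.532, 0.8, -0.469], [-0.961, 0.16, -0.225, 0.295], [-0.008, -0.831, -0.556, 0.849], [0.0, 0.0, 0.0, 1.0]]
top [[425.3, 0.0, 278.9], [0.0, 425.3, 200.2], [0.0, 0.0, 1.0]] [[0.016, -0.978, 0.208, 0.235], [-1.0, -0.016, 0.001, 0.032], [0.003, -0.208, -0.978, 1.566], [0.0, 0.0, 0.0, 1.0]]
wrist [[320.3, 0.0, 279.9], [0.0, 320.3, 211.9], [0.0, 0.0, 1.0]] [[0.349, -0.894, -0.279, 0.307], [-0.937, -0.334, -0.102, -0.606], [-0.002, 0.297, -0.955, 0.384], [0.0, 0.0, 0.0, 1.0]]
```

View pics/side0.png

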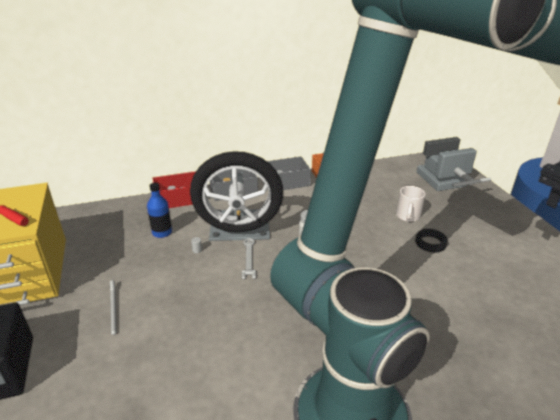

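View pics/top0.png

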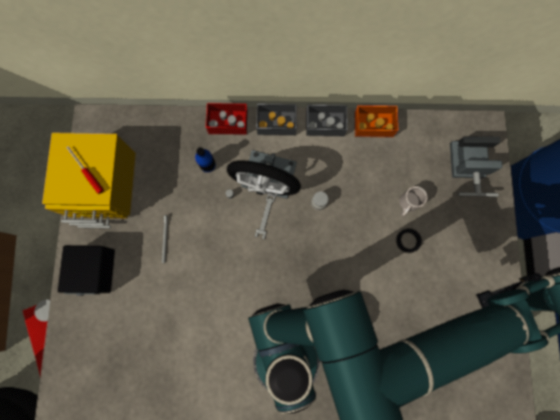

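The side view shows the wheel at about (237,192), with the oil at (158,212), socket at (197,245) and wrench at (249,258). In the top view the wheel is at (263,176) and the jar at (320,199). Next I'll zoom in on the wheel and fit the tyre.

```bash
cat > h.py <<'E'
from workcell import *
import cv2,numpy as np
def ray(c,u,v):
    K,T=np.array(c["K"]),np.array(c["T"])
    d=T[:3,:3]@np.linalg.solve(K,[u,v,1.]);return T[:3,3],d/np.linalg.norm(d)
def onz(c,u,v,z):
    o,d=ray(c,u,v);return o+d*(z-o[2])/d[2]
def tri(r1,r2):
    (o1,d1),(o2,d2)=r1,r2
    t=np.linalg.lstsq(np.c_[d1,-d2],o2-o1,rcond=None)[0]
    a,b=o1+t[0]*d1,o2+t[1]*d2;return (a+b)/2,np.linalg.norm(a-b)
def proj(c,p):
    K,T=np.array(c["K"]),np.array(c["T"])
    q=K@(T[:3,:3].T@(np.asarray(p)-T[:3,3]));return q[:2]/q[2]
def onplane(c,u,v,p,n):
    o,d=ray(c,u,v);return o+d*(np.dot(p-o,n)/np.dot(d,n))
E
python3 - <<'E'
from h import *
a=cv2.imread("pics/side0.png");b=cv2.imread("pics/top0.png")
for im,(x0,y0,x1,y1),n in((a,(180,140,295,245),"side"),(b,(220,145,310,210),"top")):
    c=im[y0:y1,x0:x1];m=(c.max(2)<55).astype(np.uint8)
    k,_=cv2.findContours(m,cv2.RETR_EXTERNAL,cv2.CHAIN_APPROX_NONE);k=max(k,key=cv2.contourArea)
    e=cv2.fitEllipse(cv2.convexHull(k)) ;print(n,e[0][0]+x0,e[0][1]+y0,e[1],e[2],cv2.boundingRect(k))
c=cv2.resize(a[145:240,180:295],None,fx=5,fy=5,interpolation=cv2.INTER_CUBIC)
d=cv2.resize(b[140:245,190:335],None,fx=4,fy=4,interpolation=cv2.INTER_CUBIC)
cv2.imwrite("pics/c1.png",c);cv2.imwrite("pics/c2.png",d)
E
```

```text
side 236.84083557128906 192.00976943969727 (78.9878158569336, 91.87816619873047) 93.25531768798828 (11, 13, 92, 79)
top 267.11767196655273 174.34220123291016 (41.68905258178711, 79.22621154785156) 98.43997955322266 (7, 10, 75, 41)
```

View pics/c1.png

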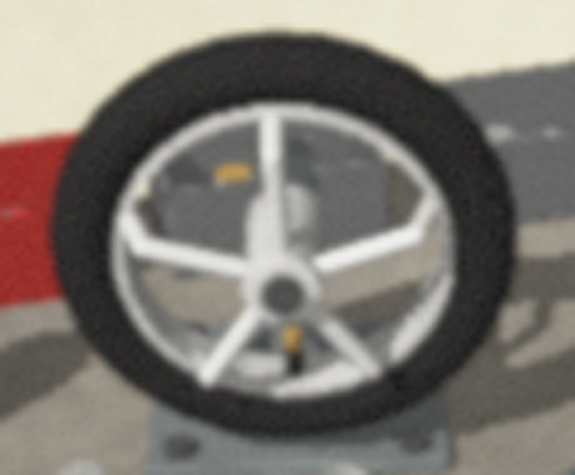

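View pics/c2.png

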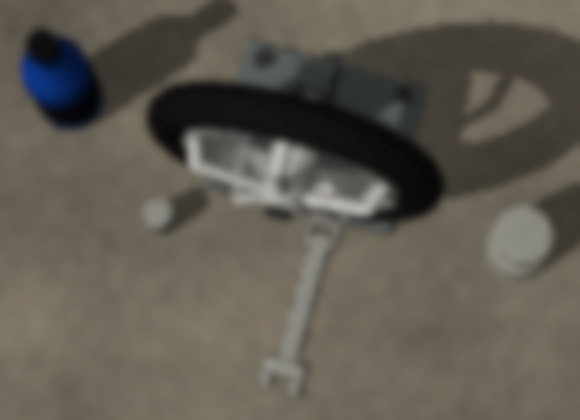

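Run:
```python
from h import *
S=calibration("side");P=calibration("top")
C,g=tri(ray(S,236.84,192.0),ray(P,263.7,177.5));print("tri C",C,g)
C=onz(S,236.84,192.0,.155);print("side C",C)
H=onz(S,180+283/5,145+295/5,.155);print("H",H,np.linalg.norm(H-C),np.degrees(np.arctan2(*(C-H)[1::-1])))
L,R=onz(P,190+150/4,140+110/4,.155),onz(P,190+441/4,140+190/4,.155)
d=(L-R)[:2];print("LR",L,R,np.linalg.norm(d),(L+R)/2)
yaw=np.arctan2(-d[0],d[1]);print("yaw",np.degrees(yaw))
for y in (yaw,):
    n=np.array([np.cos(y),np.sin(y),0]);l=np.array([-n[1],n[0],0])
    def ang(u,v,off):
        q=onplane(S,u,v,C-off*n,n)-(C-off*n);return np.degrees(np.arctan2(-q@l,q[2]))%360,np.hypot(q@l,q[2])
    print("valve",ang(180+292/5,145+337/5,0))
    for u,v in((270,130),(400,245),(360,355),(215,370),(150,248)):print(ang(180+u/5,145+v/5,.036))
for n,u,v,z in(("socket",190+157/4,140+213/4,.038),("jar",190+522/4,140+232/4,.075),("w1",190+322/4,140+225/4,.005),("w2",190+285/4,140+370/4,.005)):print(n,onz(P,u,v,z))
```

```text
tri C [0.61255097 0.08686196 0.15966616] 0.0014264435673981865
side C [0.62016652 0.08612064 0.155     ]
H [0.56058743 0.10008731 0.155     ] 0.061194239975203776 -13.193177859386847
LR [0.64711515 0.21195938 0.155     ] [ 0.58043024 -0.03925178  0.155     ] 0.25991137657782815 [0.61377269 0.0863538  0.155     ]
yaw -14.866508637164994
valve (np.float64(179.03861334174462), np.float64(0.07006037340992789))
(np.float64(358.7994483345829), np.float64(0.08845249235067155))
(np.float64(77.26410680983615), np.float64(0.06724451526499123))
(np.float64(144.60051049092135), np.float64(0.07162792679720471))
(np.float64(211.47858069186233), np.float64(0.07853752612157883))
(np.float64(282.43261642459436), np.float64(0.07292796048401529))
socket [0.58280772 0.21634428 0.038     ]
jar [ 0.56244895 -0.11621438  0.075     ]
w1 [0.58136779 0.06482569 0.005     ]
w2 [0.4436993  0.09618858 0.005     ]
```

Call:
apply_moves:
  offset:
    - [0.5, 1.5, 1]
    - [1, 3, 2]
    - [1.6, 4.5, 3]
    - [2.1, 6, 3.3]
    - [2.6, 7.5, 3.3]
    - [3.1, 9, 3.3]
    - [3.6, 10.5, 3.3]
    - [4.1, 12, 3.3]
    - [4.6, 13.5, 3.3]
    - [5.1, 15, 3.3]
    - [5.6, 16.5, 3.3]
    - [5.6, 16.5, 3.3]
  delta_rot:
    - [0, 0, 0]
    - [0, 0, -0.5]
    - [0, 0, -1]
    - [0, 0, -1.5]
    - [0, 0, -2]
    - [0, 0, -2.5]
    - [0, 0, -3]
    - [0, 0, -3.5]
    - [0, 0, -4]
    - [0, 0, -4.5]
    - [0, 0, -5]
    - [0, 0, -5.5]
  claw: 0

```text
time: 1.3
tool_pos: [0.4053, -0.1319, 0.3485]
eef_rot: [-179.9, -0.0, -12.2]
wrist_force: [-0.2, -1.5, 0.0]
gripper_width: 0.0006
```

Call:
apply_moves:
  offset:
    - [0.1, 1.5, 0]
    - [0.2, 3, 0]
    - [0.3, 4.5, 0]
    - [0.4, 6, 0]
    - [0.5, 7.3, 0]
    - [0.5, 7.3, 0]
    - [0.5, 7.3, 0]
    - [0.5, 7.3, 0]
    - [0.5, 7.3, 0]
    - [0.5, 7.3, 0]
    - [0.5, 7.3, 0]
  delta_rot:
    - [0, 0, -0.1]
    - [0, 0, -0.3]
    - [0, 0, -0.3]
    - [0, 0, -0.3]
    - [0, 0, -0.3]
    - [-0.25, -1, -0.3]
    - [-0.5, -2, -0.3]
    - [-0.75, -3, -0.3]
    - [-1, -4, -0.3]
    - [-1.25, -5, -0.3]
    - [-1.25, -5, -0.3]

```text
time: 2.4
tool_pos: [0.4169, 0.0821, 0.3462]
eef_rot: [179.5, -30.8, -14.0]
wrist_force: [-0.5, -0.4, -0.3]
gripper_width: 0.0001
```

Run:
```python
from h import *
s=sense();print({k:np.round(s[k],3) for k in("time","joint_positions","tool_pos","eef_rot","wrist_force","gripper_width")})
```

```text
{'time': np.float64(2.4), 'joint_positions': array([ 21.288, -33.403, 128.358, -20.275,  60.914, 131.562]), 'tool_pos': array([0.417, 0.082, 0.346]), 'eef_rot': array([179.533, -30.83 , -14.018]), 'wrist_force': array([-0.48 , -0.427, -0.277]), 'gripper_width': np.float64(0.0)}
```

```bash
cat > kin.py <<'E'
import numpy as np
from scipy.spatial.transform import Rotation as Ro
from scipy.optimize import least_squares
D=[([-71.6136,15.17,91.98,0,72.978,-2.114],[.236175,-.631604,.248388],[-179.87,0,20.5]),
([21.288,-33.403,128.358,-20.275,60.914,131.562],[.417,.0821,.3462],[179.533,-30.83,-14.018])]
def fk(q,p):
    h,L1,L2,d,t=p;q=np.radians(q)
    A=Ro.from_euler('z',q[0]);B=A*Ro.from_euler('y',q[1]);C=B*Ro.from_euler('y',q[2])
    E=C*Ro.from_euler('ZYZ',[q[3],q[4],q[5]+np.pi/2])
    return np.array([0,0,h])+A.apply([0,d,0])+B.apply([0,0,L1])+C.apply([0,0,L2])+E.apply([0,0,t]),E
def fit(D):
    f=lambda p:np.concatenate([fk(q,p)[0]-x for q,x,_ in D])
    return least_squares(f,[.3,.45,.45,.02,.25])
E
python3 - <<'E'
from kin import *
r=fit(D);print(r.x,r.fun)
for q,x,e in D:print(fk(q,r.x)[1].as_matrix().round(3).tolist(),Ro.from_euler('xyz',e,degrees=True).as_matrix().round(3).tolist())
E
```

```text
[0.2509305  0.51162065 0.56587108 0.02489095 0.32950455] [-4.18574210e-06 -1.98717613e-06 -2.95349814e-05 -7.93419679e-06
  1.84402227e-06  2.95343271e-05]
[[0.937, 0.35, -0.001], [0.35, -0.937, 0.002], [0.0, -0.002, -1.0]] [[0.937, 0.35, -0.001], [0.35, -0.937, 0.002], [-0.0, -0.002, -1.0]]
[[0.833, -0.246, 0.495], [-0.208, -0.969, -0.132], [0.512, 0.007, -0.859]] [[0.833, -0.246, 0.495], [-0.208, -0.969, -0.132], [0.512, 0.007, -0.859]]
```

```bash
cat >> kin.py <<'E'
P=fit(D).x
LO=np.array([-150.88,-54.13,17.81,-75.09,0,-146.25]);HI=np.array([150.88,125.18,147.31,255.09,152.58,146.25])
def tool(head,beta,roll):  # beta: tool tilt from straight down; roll about tool z, 0=camera up
    return Ro.from_euler('z',head,degrees=True)*Ro.from_euler('y',-beta,degrees=True)*Ro.from_euler('x',180,degrees=True)*Ro.from_euler('z',roll,degrees=True)
def ik(x,E):
    h,L1,L2,d,t=P;w=np.array(x)-E.apply([0,0,t])
    rho=np.hypot(w[0],w[1]);q1=np.arctan2(w[1],w[0])-np.arcsin(d/rho);r=np.sqrt(rho**2-d*d);z=w[2]-h
    c=(r*r+z*z-L1**2-L2**2)/(2*L1*L2)
    if abs(c)>1:return []
    q3=np.arccos(c);q2=np.arctan2(r,z)-np.arctan2(L2*np.sin(q3),L1+L2*np.cos(q3))
    W=(Ro.from_euler('ZYY',[q1,q2,q3])).inv()*E
    a=W.as_euler('ZYZ',degrees=True);out=[]
    for b in (a,[a[0]+180,-a[1],a[2]+180]):
        q=np.array([np.degrees(q1),np.degrees(q2),np.degrees(q3),b[0],b[1],b[2]-90])
        q[3]=(q[3]-LO[3])%360+LO[3];q[5]=(q[5]+180)%360-180
        out.append((q,np.min(np.r_[q-LO,HI-q])))
    return out
C=np.array([.615,.0865,.155]);Y=np.radians(-14.3)
n=np.array([np.cos(Y),np.sin(Y),0]);l=np.array([-n[1],n[0],0])
def wp(off,r,ang):  # stand x offset, radius, clockwise angle from up
    a=np.radians(ang);return C+off*n+r*(np.cos(a)*np.array([0,0,1])-np.sin(a)*l)
E
python3 - <<'E'
from kin import *
for head in(-14,0,12):
  for beta in(45,55,65,75,85):
    for roll in(0,90,180,-90):
      E=tool(head,beta,roll);res=[];bad=0
      for k in(0,1):
        m=[]
        for ang in(-60,0,60):
          tip=wp(-.027,.055,ang);s=ik(tip-E.apply([0,0,.011]),E)
          m.append(s[k][1] if s else -99)
        res.append(round(min(m)))
      if max(res)>3:print(head,beta,roll,res,ik(wp(-.027,.055,0)-E.apply([0,0,.011]),E)[int(np.argmax(res))][0].round())
E
```

```text
Traceback (most recent call last):
  File "kin.py", line 24, in ik
    W=(Ro.from_euler('ZYY',[q1,q2,q3])).inv()*E
       ~~~~~~~~~~~~~^^^^^^^^^^^^^^^^^^
  File "scipy/spatial/transform/_rotation.pyx", line 1423, in scipy.spatial.transform._rotation.Rotation.from_euler
ValueError: Expected consecutive axes to be different, got ZYY
```

```bash
sed -i "s/Ro.from_euler('ZYY',\[q1,q2,q3\])/Ro.from_euler('ZY',[q1,q2+q3])/" kin.py
python3 - <<'E'
from kin import *
for q,x,e in D:print([s[0].round(1).tolist() for s in ik(x,Ro.from_euler('xyz',e,degrees=True))])
for head in(-14,0,12):
  for beta in(45,55,65,75,85):
    for roll in(0,90,180,-90):
      E=tool(head,beta,roll);res=[];bad=0
      for k in(0,1):
        m=[]
        for ang in(-60,0,60):
          tip=wp(-.027,.055,ang);s=ik(tip-E.apply([0,0,.011]),E)
          m.append(s[k][1] if s else -99)
        res.append(round(min(m)))
      if max(res)>3:print(head,beta,roll,res,ik(wp(-.027,.055,0)-E.apply([0,0,.011]),E)[int(np.argmax(res))][0].round())
E
```

```text
[[-71.6, 15.2, 92.0, -0.0, 73.0, -2.1], [-71.6, 15.2, 92.0, 180.0, -73.0, 177.9]]
[[21.3, -33.4, 128.4, -20.3, 60.9, 131.6], [21.3, -33.4, 128.4, 159.7, -60.9, -48.4]]
-14 45 90 [10, -30] [  19.  -10.  133.  -54.   29. -104.]
-14 45 180 [10, -32] [ 19. -10. 133. -54.  29. -14.]
-14 45 -90 [10, -30] [ 19. -10. 133. -54.  29.  76.]
0 45 180 [8, -16] [ 11. -14. 135. -30.  16. -53.]
0 45 -90 [8, -17] [ 11. -14. 135. -30.  16.  37.]
12 45 0 [8, -16] [  3. -14. 136.  25.  15.  59.]
12 45 -90 [8, -23] [  3. -14. 136.  25.  15. -31.]
```

Run:
```python
from kin import *
for head in range(-44,56,10):
  for beta in(45,50,55,60,65,70,80):
    best=(-99,)
    for roll in range(0,360,30):
      E=tool(head,beta,roll)
      m=[]
      for ang in(-45,0,45):
          s=ik(wp(-.027,.055,ang)-E.apply([0,0,.011]),E);m.append(s[0][1] if s else -99)
      best=max(best,(min(m),roll))
    if best[0]>2:
      print(head,beta,np.round(best),ik(wp(-.027,.055,0)-tool(head,beta,best[1]).apply([0,0,.011]),tool(head,beta,best[1]))[0][0].round())
```

```text
-44 45 [ 18. 240.] [ 29.   2. 121. -55.  56.  75.]
-44 50 [ 11. 240.] [ 31.   3. 123. -61.  58.  82.]
-44 55 [  5. 120.] [ 34.   5. 124. -67.  60. -31.]
-34 45 [ 16. 120.] [ 27.  -2. 126. -57.  48. -52.]
-34 50 [  7. 120.] [ 29.  -2. 128. -65.  49. -43.]
-24 45 [ 14. 300.] [ 24.  -7. 130. -57.  39. 119.]
-24 50 [ 4. 60.] [  26.   -6.  132.  -68.   39. -110.]
-24 80 [  3. 240.] [ 35.   9. 141. 248.  66. 122.]
-14 45 [ 11. 300.] [ 19. -10. 133. -54.  29. 106.]
-4 45 [ 10. 330.] [ 14. -13. 135. -41.  19. 112.]
6 45 [  9. 300.] [  7. -14. 136.  -3.  14.  34.]
6 50 [  6. 330.] [  7. -15. 139.  -8.   6.  68.]
16 45 [ 10. 330.] [  0. -14. 136.  38.  18.  12.]
16 50 [7. 0.] [ -1. -15. 139.  61.  15.  19.]
16 55 [  4. 270.] [  -2.  -15.  142.   92.   14. -103.]
26 45 [ 12. 330.] [ -6. -12. 134.  53.  28. -13.]
26 50 [  9. 330.] [ -7. -13. 137.  69.  27. -29.]
26 55 [  6. 330.] [ -9. -12. 140.  84.  28. -46.]
26 60 [  4. 330.] [-11. -11. 143.  99.  32. -61.]
36 45 [ 14. 330.] [-11.  -9. 132.  57.  38. -27.]
36 50 [ 12. 330.] [-13.  -9. 134.  68.  38. -39.]
36 55 [ 10. 330.] [-15.  -8. 137.  79.  40. -50.]
36 60 [  8. 330.] [-17.  -7. 139.  88.  44. -61.]
36 65 [  6. 330.] [-19.  -5. 141.  96.  48. -70.]
36 70 [5. 0.] [-20.  -2. 142. 103.  53. -49.]
36 80 [  3. 330.] [-22.   6. 144. 113.  66. -92.]
46 45 [ 18. 270.] [-14.  -5. 128.  57.  47. -97.]
46 50 [ 16. 330.] [-16.  -5. 130.  65.  48. -46.]
46 55 [ 14. 330.] [-19.  -3. 132.  73.  51. -55.]
46 60 [ 12. 120.] [-21.  -2. 134.  80.  54.  87.]
46 65 [ 11. 330.] [-23.   0. 136.  86.  58. -70.]
46 70 [ 10. 300.] [ -24.    3.  137.   92.   62. -107.]
46 80 [  8. 180.] [-26.  10. 139. 100.  72. 121.]
```

Run:
```python
from h import *
a=grab_frame("side");b=grab_frame("wrist");t=grab_frame("top")
for n,i in(("side1",a),("wrist1",b),("top1",t)):cv2.imwrite(f"pics/{n}.png",i)
x=np.hstack([cv2.resize(a[90:300,130:410],(400,300)),cv2.resize(t[100:310,160:440],(400,300))])
y=np.hstack([cv2.resize(b,(400,300)),np.zeros((300,400,3),np.uint8)])
cv2.imwrite("pics/m1.png",np.vstack([x,y]))
```

```text
(no output)
```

View pics/m1.png

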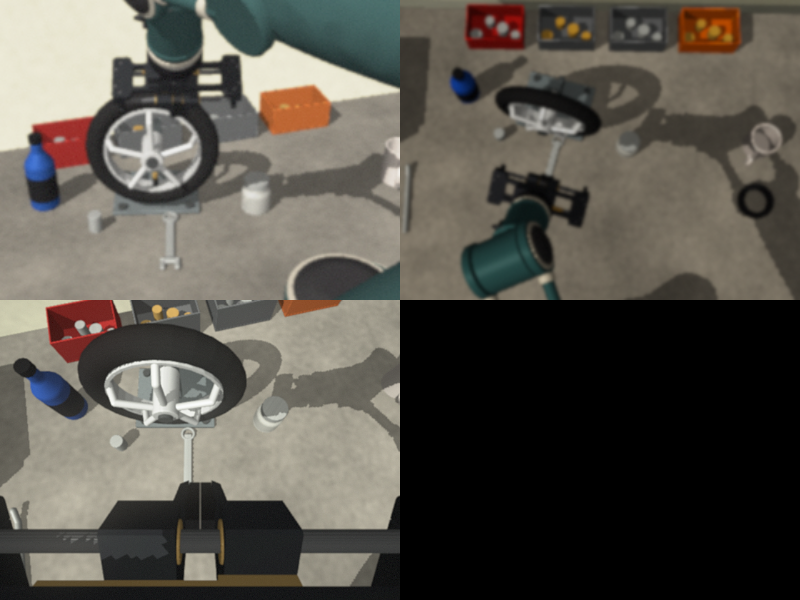

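Run:
```python
from kin import *
R=[]
for head in range(-59,60,5):
  for beta in range(35,90,5):
    z=tool(head,beta,0).apply([0,0,1])
    for sg in(1,-1):
      y=sg*np.cross(n,z);y/=np.linalg.norm(y);x=np.cross(y,z)
      E=Ro.from_matrix(np.c_[x,y,z]);m=[]
      for ang in(-45,-20,0,20,45):
          s=ik(wp(-.034,.055,ang)-E.apply([0,0,.011]),E);m.append((s[0][1],s[0][0]) if s else (-99,0))
      mm=min(a for a,_ in m)
      if mm>4 and z@n>.6:R.append((round(z@n,2),head,beta,sg,round(mm),round(x@n,2),round(x[2],2),m[2][1].round()))
R.sort(key=lambda r:-r[0])
for r in R[:30]:print(*r)
```

```text
0.74 -29 50 1 5 -0.67 -0.71 [ 29.  -5. 131. -67.  45.  -8.]
0.72 -34 50 1 7 -0.69 -0.67 [ 30.  -2. 128. -65.  50. -12.]
0.72 6 50 1 5 -0.7 -0.66 [  8. -16. 140. -10.   6. -49.]
0.71 -44 55 1 5 -0.7 -0.58 [ 34.   4. 125. -67.  61. -16.]
0.71 -14 45 1 11 -0.71 -0.71 [ 20. -11. 133. -54.  29. -14.]
0.7 -39 50 1 9 -0.72 -0.62 [ 31.   0. 126. -63.  54. -16.]
0.7 -24 45 1 14 -0.72 -0.69 [ 25.  -7. 130. -57.  39. -14.]
0.7 -19 45 1 12 -0.71 -0.7 [ 22.  -9. 132. -56.  34. -13.]
0.7 -9 45 1 10 -0.71 -0.7 [ 17. -13. 135. -50.  24. -16.]
0.7 -4 45 1 9 -0.72 -0.68 [ 14. -14. 136. -41.  19. -23.]
0.68 -29 45 1 15 -0.73 -0.66 [ 26.  -5. 128. -57.  44. -16.]
0.68 1 45 1 8 -0.73 -0.66 [ 11. -15. 136. -27.  16. -36.]
0.67 -54 60 1 6 -0.75 -0.45 [ 37.  11. 120. -66.  71. -22.]
0.67 -49 55 1 8 -0.74 -0.52 [ 35.   7. 122. -64.  65. -20.]
0.67 -44 50 1 12 -0.75 -0.57 [ 32.   3. 123. -61.  58. -19.]
0.67 -34 45 1 16 -0.75 -0.63 [ 28.  -3. 126. -57.  48. -18.]
0.67 21 55 -1 4 0.74 0.52 [ -5. -15. 142.  87.  21.  38.]
0.66 6 45 1 8 -0.75 -0.63 [  7. -15. 137.  -4.  14. -57.]
0.66 16 50 1 6 -0.75 -0.57 [  -0.  -16.  140.   60.   14. -117.]
0.66 16 50 -1 6 0.75 0.57 [ -0. -16. 140.  60.  14.  63.]
0.64 -59 65 1 6 -0.76 -0.36 [ 38.  16. 117. -67.  78. -25.]
0.64 -39 45 1 17 -0.77 -0.59 [ 29.  -1. 124. -56.  52. -21.]
0.64 -19 40 1 15 -0.77 -0.64 [ 20.  -9. 129. -45.  35. -25.]
0.64 -14 40 1 14 -0.77 -0.64 [ 18. -10. 130. -41.  31. -27.]
0.64 -9 40 1 13 -0.77 -0.64 [ 16. -12. 132. -36.  27. -31.]
0.64 11 45 1 8 -0.77 -0.59 [  4. -15. 137.  20.  15. -80.]
0.64 11 45 -1 8 0.77 0.59 [  4. -15. 137.  20.  15. 100.]
0.63 -54 55 1 11 -0.78 -0.47 [ 35.   9. 119. -62.  68. -23.]
0.63 -49 50 1 14 -0.78 -0.52 [ 33.   5. 121. -59.  62. -22.]
0.63 -24 40 1 16 -0.77 -0.63 [ 22.  -7. 128. -47.  40. -24.]
```

Call:
apply_moves:
  offset:
    - [0, 0, 0]
    - [0, 0, 0]
    - [0, 0, 0]
    - [0, 0, 0]
    - [0, 0, 0]
    - [0, 0, 0]
    - [0, 0, 0]
    - [0, 0, 0]
    - [0, 0, 0]
    - [0, 0, 0]
    - [0, 0, 0]
    - [0, 0, 0]
  delta_rot:
    - [-0.62, 0.165, 1.075]
    - [-1.24, 0.33, 2.15]
    - [-1.86, 0.495, 3.225]
    - [-2.48, 0.66, 4.3]
    - [-3.1, 0.825, 5.375]
    - [-3.71, 0.99, 6.45]
    - [-4.33, 1.155, 7.525]
    - [-4.95, 1.32, 8.6]
    - [-5.57, 1.485, 9.675]
    - [-6.19, 1.65, 10.75]
    - [-6.81, 1.815, 11.825]
    - [-7.43, 1.98, 12.9]

```text
time: 3.75
tool_pos: [0.4205, 0.0813, 0.3494]
eef_rot: [149.3, 0.4, 75.9]
wrist_force: [0.1, -0.2, -0.1]
gripper_width: 0.0008
```

Call:
apply_moves:
  offset:
    - [0, 0, 0]
    - [0, 0, 0]
    - [0, 0, 0]
    - [0, 0, 0]
    - [0, 0, 0]
    - [0, 0, 0]
    - [0, 0, 0]
    - [0, 0, 0]
    - [0, 0, 0]
    - [0, 0, 0]
    - [0, 0, 0]
    - [0, 0, 0]
  delta_rot:
    - [-0.62, 0.165, 1.075]
    - [-1.24, 0.33, 2.15]
    - [-1.86, 0.495, 3.225]
    - [-2.48, 0.66, 4.3]
    - [-3.1, 0.825, 5.375]
    - [-3.71, 0.99, 6.45]
    - [-4.33, 1.155, 7.525]
    - [-4.95, 1.32, 8.6]
    - [-5.57, 1.485, 9.675]
    - [-6.19, 1.65, 10.75]
    - [-6.81, 1.815, 11.825]
    - [-7.43, 1.98, 12.9]

```text
time: 4.95
tool_pos: [0.4205, 0.0814, 0.3494]
eef_rot: [-179.4, 30.6, 166.3]
wrist_force: [-0.2, 0.4, 0.7]
gripper_width: 0.0003
```

Call:
apply_moves:
  offset:
    - [0, 0, 0]
    - [0, 0, 0]
    - [0, 0, 0]
  delta_rot:
    - [-0.3, -1.2, 0]
    - [-0.6, -2.4, 0]
    - [-0.6, -2.4, 0]

```text
time: 5.25
tool_pos: [0.4177, 0.0815, 0.3448]
eef_rot: [-179.2, 45.2, 166.4]
wrist_force: [-0.9, -1.1, -1.0]
gripper_width: 0.0006
```

Run:
```python
from h import *
import kin
s=sense();print({k:np.round(s[k],3) for k in("time","joint_positions","tool_pos","eef_rot","wrist_force","gripper_width")})
E=kin.Ro.from_euler('xyz',s["eef_rot"],degrees=True);print(E.as_matrix().round(3))
T=kin.tool(-14.3,45,180);print("rotvec units",((T*E.inv()).as_rotvec(degrees=True)/6).round(2))
# check wheel from wrist1 (no rotation since): hub face etc
for a in(-60,-36,0,36):
    t=kin.wp(-.034,.055,a);print(a,t.round(4),"TCP",(t-T.apply([0,0,.011])).round(4))
```

```text
{'time': np.float64(5.25), 'joint_positions': array([ 30.414, -39.394, 136.442, -38.355,  54.358, -30.712]), 'tool_pos': array([0.418, 0.082, 0.345]), 'eef_rot': array([-179.156,   45.247,  166.364]), 'wrist_force': array([-0.915, -1.146, -1.032]), 'gripper_width': np.float64(0.001)}
[[-0.684  0.246  0.687]
 [ 0.166  0.969 -0.182]
 [-0.71  -0.01  -0.704]]
rotvec units [ 0.11  0.02 -0.01]
-60 [0.5938 0.1411 0.1825] TCP [0.5863 0.143  0.1903]
-36 [0.59   0.1262 0.1995] TCP [0.5825 0.1281 0.2073]
0 [0.5821 0.0949 0.21  ] TCP [0.5745 0.0968 0.2178]
36 [0.5741 0.0636 0.1995] TCP [0.5665 0.0655 0.2073]
```

Run:
```python
from h import *
import kin
c=calibration("wrist");b=grab_frame("wrist");cv2.imwrite("pics/wrist2.png",b);np.save("w2T.npy",c["T"])
print(np.round(c["T"],3).tolist())
for p in((kin.wp(0,0,0)),kin.wp(-.056,0,0),kin.wp(0,.06,179)):
    u=proj(c,p);print(u);cv2.circle(b,tuple(int(x) for x in u),3,(0,0,255),1)
for a in range(0,360,36):
    u=proj(c,kin.wp(-.036,.078,a-1)); cv2.circle(b,tuple(int(x) for x in u),2,(0,255,0),1)
cv2.imwrite("pics/w2o.png",cv2.resize(b,(800,600)))
```

```text
[[0.247, 0.448, 0.859, 0.271], [0.969, -0.105, -0.224, 0.118], [-0.01, 0.888, -0.46, 0.385], [0.0, 0.0, 0.0, 1.0]]
[324.20993246 175.1930875 ]
[330.35441485 147.12862341]
[321.08349224 138.43753351]
```

View pics/w2o.png

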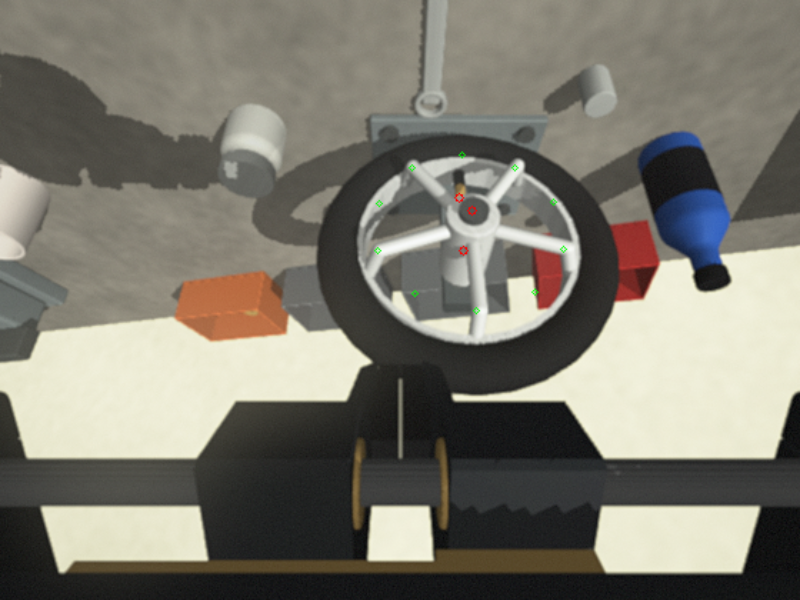

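```bash
cat > plan.py <<'E'
from h import *
import kin
T=kin.tool(-14.3,45,180)
def F(th,rho=.053):
    t=np.radians(th);d=.006+.0175*np.cos(t)+.009*abs(np.sin(t))
    return rho*np.sin(t)-d*np.cos(t),rho*np.cos(t)+d*np.sin(t)
def tcp(off,X,Z):
    return kin.C+off*kin.n-X*kin.l+np.array([0,0,Z-.006])-T.apply([0,0,.011])
def show(pts,start=None):
    s=sense()["tool_pos"] if start is None else start
    for p in pts:
        x=tcp(*p);i=kin.ik(x,T);print(np.round(p,3),((x-s)/.03).round(2).tolist(),np.round(i[0][1]) if i else None)
    return x
E
python3 - <<'E'
from plan import *
e=show([(-.085,-.036,.052)])
e=show([(-.034,-.036,.052)],e)
show([(-.034,*F(t)) for t in (-1,9,19,29,40)],e)
E
```

```text
[-0.085 -0.036  0.052] [3.85, 2.08, -4.6] 12.0
[-0.034 -0.036  0.052] [1.65, -0.42, 0.0] 16.0
[-0.034 -0.025  0.053] [-0.09, -0.37, 0.02] 15.0
[-0.034 -0.016  0.056] [-0.16, -0.64, 0.14] 15.0
[-0.034 -0.007  0.058] [-0.24, -0.94, 0.21] 14.0
[-0.034  0.003  0.059] [-0.32, -1.27, 0.23] 14.0
[-0.034  0.015  0.057] [-0.42, -1.64, 0.16] 13.0
```

Call:
apply_moves:
  offset:
    - [0.9, 0.5, -1]
    - [1.8, 1, -2]
    - [2.7, 1.5, -3]
    - [3.5, 1.9, -4]
    - [3.85, 2.08, -4.6]
    - [3.85, 2.08, -4.6]
    - [3.85, 2.08, -4.6]
  delta_rot:
    - [0, 0, 0]
    - [0.1, 0, 0]
    - [0.1, 0, 0]
    - [0.1, 0, 0]
    - [0.1, 0, 0]
    - [0.1, 0, 0]
    - [0.1, 0, 0]

```text
time: 6.0
tool_pos: [0.5365, 0.1433, 0.2113]
eef_rot: [179.7, 45.3, 165.3]
wrist_force: [0.4, -0.5, -0.1]
gripper_width: 0.0003
```

Run:
```python
from plan import *
s=sense();print(s["tool_pos"],s["eef_rot"],s["wrist_force"])
show([(-.085,-.036,.052),(-.034,-.036,.052)])
show([(-.034,*F(t)) for t in (-1,9,19,29,40)])
a=grab_frame("side");cv2.imwrite("pics/side2.png",a)
cv2.imwrite("pics/s2.png",cv2.resize(a[120:250,160:320],(738,600),interpolation=cv2.INTER_CUBIC))
```

```text
[0.53645576 0.14330524 0.21133778] [179.72208212  45.29220316 165.30886219] [ 0.43722511 -0.5161472  -0.0680476 ]
[-0.085 -0.036  0.052] [-0.08, 0.03, -0.09] 12.0
[-0.034 -0.036  0.052] [1.57, -0.39, -0.09] 16.0
[-0.034 -0.025  0.053] [1.47, -0.76, -0.07] 15.0
[-0.034 -0.016  0.056] [1.4, -1.03, 0.06] 15.0
[-0.034 -0.007  0.058] [1.32, -1.33, 0.13] 14.0
[-0.034  0.003  0.059] [1.24, -1.65, 0.14] 14.0
[-0.034  0.015  0.057] [1.15, -2.03, 0.07] 13.0
```

View pics/s2.png

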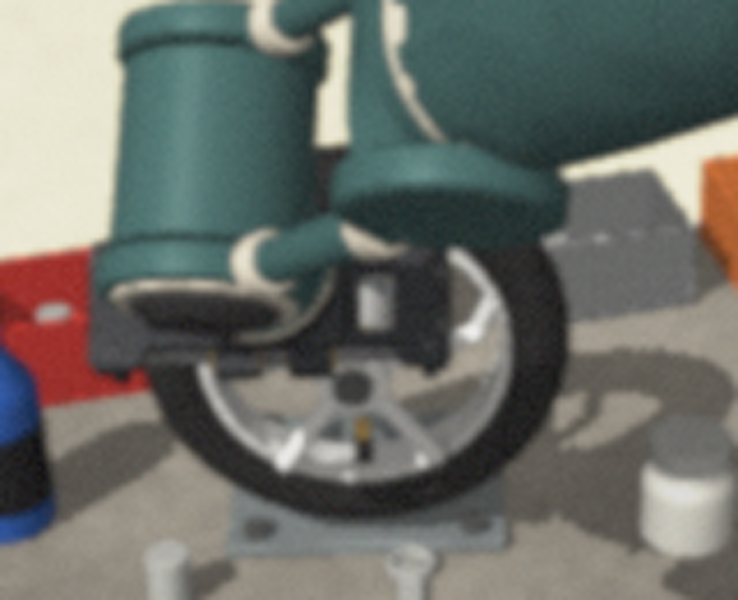

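The wheel hasn't moved, and the arm is in front of its upper half. I'll insert the fingers and start the first push.

Call:
apply_moves:
  offset:
    - [0.4, -0.1, -0.05]
    - [0.8, -0.2, -0.09]
    - [1.2, -0.3, -0.09]
    - [1.5, -0.37, -0.09]
    - [1.5, -0.37, -0.09]
  delta_rot:
    - [0, 0, 0]
    - [0, 0, 0]
    - [0, 0, 0]
    - [0, 0, 0]
    - [0, 0, 0]

```text
time: 6.55
tool_pos: [0.5813, 0.1325, 0.2087]
eef_rot: [179.6, 45.4, 165.3]
wrist_force: [1.0, 0.9, -0.5]
gripper_width: 0.0009
```

Call:
apply_moves:
  offset:
    - [-0.03, -0.12, 0.0]
    - [-0.06, -0.25, 0.01]
    - [-0.09, -0.37, 0.02]
    - [-0.13, -0.5, 0.08]
    - [-0.16, -0.64, 0.14]
    - [-0.2, -0.79, 0.18]
    - [-0.24, -0.94, 0.21]
    - [-0.24, -0.94, 0.21]
  delta_rot:
    - [0, 0, 0]
    - [0, 0, 0]
    - [0, 0, 0]
    - [0, 0, 0]
    - [0, 0, 0]
    - [0, 0, 0]
    - [0, 0, 0]
    - [0, 0, 0]

```text
time: 7.35
tool_pos: [0.5725, 0.1038, 0.2146]
eef_rot: [179.7, 45.4, 165.4]
wrist_force: [-0.4, -0.1, 0.1]
gripper_width: 0.0003
```

Run:
```python
from plan import *
s=sense();print(s["tool_pos"],s["wrist_force"])
show([(-.034,*F(t)) for t in (19,29,40)])
b=grab_frame("wrist");cv2.imwrite("pics/wrist3.png",b);np.save("w3T.npy",calibration("wrist")["T"])
a=grab_frame("side");cv2.imwrite("pics/side3.png",a)
x=cv2.resize(b,(400,300));y=cv2.resize(a[120:250,160:333],(400,300))
cv2.imwrite("pics/m3.png",np.hstack([x,y]))
```

```text
[0.57247078 0.10381404 0.21462974] [-0.42220492 -0.10925185  0.11562185]
[-0.034 -0.007  0.058] [0.12, -0.01, 0.02] 14.0
[-0.034  0.003  0.059] [0.04, -0.34, 0.03] 14.0
[-0.034  0.015  0.057] [-0.05, -0.71, -0.04] 13.0
```

View pics/m3.png

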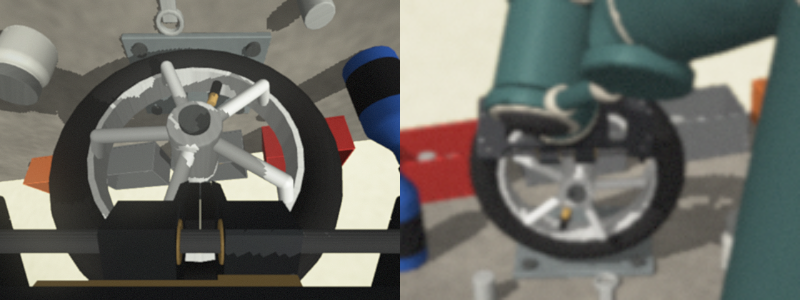

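Call:
apply_moves:
  offset:
    - [0, -0.12, 0.01]
    - [-0.01, -0.24, 0.03]
    - [-0.03, -0.36, 0.02]
    - [-0.05, -0.48, 0.0]
    - [-0.08, -0.6, -0.02]
    - [-0.1, -0.71, -0.04]
    - [-0.1, -0.71, -0.04]
  delta_rot:
    - [0, 0, 0]
    - [0, 0, 0]
    - [0, 0, 0]
    - [0, 0, 0]
    - [0, 0, 0]
    - [0, 0, 0]
    - [0, 0, 0]

```text
time: 8.15
tool_pos: [0.5695, 0.0826, 0.2131]
eef_rot: [179.7, 45.4, 165.4]
wrist_force: [-1.1, 0.9, 0.2]
gripper_width: 0.0002
```

```bash
cat > ang.py <<'E'
from plan import *
def stand(c,u,v,off):
    p=kin.C+off*kin.n;q=onplane(c,u,v,p,kin.n)-p;return -q@kin.l,q[2]
def view():  # side picture: brass blob -> valve angle
    S=calibration("side");a=grab_frame("side");return S,a
def brass(c,im,lo=.045,hi=.075,off=0):
    h=cv2.cvtColor(im,cv2.COLOR_BGR2HSV);m=cv2.inRange(h,(10,110,80),(30,255,255))
    n,_,st,ce=cv2.connectedComponentsWithStats(m);out=[]
    for i in range(1,n):
        X,Z=stand(c,*ce[i],off);r=np.hypot(X,Z)
        if lo<r<hi and st[i,4]>3:out.append((np.degrees(np.arctan2(X,Z))%360,r,st[i,4]))
    return out
E
python3 - <<'E'
from ang import *
s=sense();print(s["tool_pos"],s["wrist_force"])
S=calibration("side")
print(brass(S,cv2.imread("pics/side0.png")),brass(S,cv2.imread("pics/side3.png")))
for f in("2","3"):
    c=dict(calibration("wrist"));c["T"]=np.load(f"w{f}T.npy");print(f,brass(c,cv2.imread(f"pics/wrist{f}.png")))
c=calibration("wrist");b=grab_frame("wrist");cv2.imwrite("pics/wrist4.png",b);print("now",brass(c,b),brass(S,grab_frame("side")))
E
```

```text
[0.56953947 0.08258082 0.21312225] [-1.05508544  0.94295999  0.15390546]
[(np.float64(328.98838761402953), np.float64(0.05395573616344199), np.int32(14)), (np.float64(180.02297332221127), np.float64(0.06687194973969848), np.int32(10))] [(np.float64(196.82735158825335), np.float64(0.06999397966570421), np.int32(10))]
2 [(np.float64(180.5391333330749), np.float64(0.07084013395943353), np.int32(34))]
3 [(np.float64(196.53638172909112), np.float64(0.06957015974649337), np.int32(179))]
now [(np.float64(217.08447422604917), np.float64(0.06948807626565695), np.int32(208))] [(np.float64(327.47381534566114), np.float64(0.05549122387552916), np.int32(13)), (np.float64(217.44622859535633), np.float64(0.06928612717938457), np.int32(11))]
```

```bash
cat >> plan.py <<'E'
def Fb(th,back,rho=.053):
    X,Z=F(th,rho);t=np.radians(th);return X-back*np.cos(t),Z+back*np.sin(t)
E
python3 - <<'E'
from plan import *
s=sense()["tool_pos"];w=s-.052*kin.n;print("withdraw",((w-s)/.03).round(2))
p=Fb(-35,.010);q=(-.088,*p);print("to pre");show([q],w);x=tcp(*q)
print("in");show([(-.036,*p)],x);x=tcp(-.036,*p)
print("push");show([(-.036,*F(t)) for t in range(-35,41,5)],x)
E
```

```text
withdraw [-1.68  0.43  0.  ]
to pre
[-0.088 -0.059  0.023] [0.59, 2.41, -1.11] 12.0
in
[-0.036 -0.059  0.023] [1.68, -0.43, 0.0] 11.0
push
[-0.036 -0.051  0.029] [-0.07, -0.26, 0.19] 12.0
[-0.036 -0.049  0.033] [-0.09, -0.35, 0.33] 13.0
[-0.036 -0.046  0.037] [-0.11, -0.45, 0.47] 14.0
[-0.036 -0.042  0.041] [-0.14, -0.56, 0.6] 15.0
[-0.036 -0.038  0.045] [-0.18, -0.69, 0.72] 16.0
[-0.036 -0.034  0.048] [-0.21, -0.84, 0.83] 15.0
[-0.036 -0.029  0.051] [-0.25, -0.99, 0.92] 15.0
[-0.036 -0.024  0.053] [-0.3, -1.16, 1.0] 15.0
[-0.036 -0.02   0.055] [-0.33, -1.29, 1.06] 15.0
[-0.036 -0.015  0.057] [-0.36, -1.43, 1.11] 15.0
[-0.036 -0.011  0.058] [-0.4, -1.58, 1.16] 14.0
[-0.036 -0.006  0.059] [-0.44, -1.73, 1.18] 14.0
[-0.036 -0.001  0.059] [-0.48, -1.89, 1.19] 14.0
[-0.036  0.004  0.059] [-0.52, -2.06, 1.19] 13.0
[-0.036  0.01   0.058] [-0.57, -2.23, 1.17] 13.0
[-0.036  0.015  0.057] [-0.61, -2.4, 1.12] 13.0
```

Call:
apply_moves:
  offset:
    - [0.02, 0.1, 0]
    - [-0.4, 0.2, 0]
    - [-0.9, 0.33, 0]
    - [-1.4, 0.46, 0]
    - [-1.68, 0.53, 0]
    - [-1.5, 1.2, -0.3]
    - [-1.3, 2, -0.7]
    - [-1.09, 2.84, -1.11]
    - [-1.09, 2.84, -1.11]
    - [-1.09, 2.84, -1.11]
  delta_rot:
    - [0, 0, 0]
    - [0, 0, 0]
    - [0, 0, 0]
    - [0, 0, 0]
    - [0, 0, 0]
    - [0, 0, 0]
    - [0, 0, 0]
    - [0, 0, 0]
    - [0, 0, 0]
    - [0, 0, 0]

```text
time: 9.25
tool_pos: [0.5362, 0.1691, 0.1795]
eef_rot: [179.8, 45.3, 165.6]
wrist_force: [-0.3, -0.3, 0.4]
gripper_width: 0.0002
```

Call:
apply_moves:
  offset:
    - [0.4, -0.1, 0]
    - [0.8, -0.2, 0]
    - [1.2, -0.3, 0]
    - [1.6, -0.4, 0]
    - [1.68, -0.43, 0]
    - [1.68, -0.43, 0]
  delta_rot:
    - [0, 0, 0]
    - [0, 0, 0]
    - [0, 0, 0]
    - [0, 0, 0]
    - [0, 0, 0]
    - [0, 0, 0]

```text
time: 9.85
tool_pos: [0.5881, 0.155, 0.1798]
eef_rot: [179.6, 45.4, 165.3]
wrist_force: [0.9, 0.6, 0.3]
gripper_width: 0.0006
```

Run:
```python
from ang import *
s=sense();print(s["tool_pos"],s["eef_rot"],s["wrist_force"])
c=calibration("wrist");b=grab_frame("wrist");cv2.imwrite("pics/wrist5.png",b);print("now",brass(c,b))
show([(-.036,*F(t)) for t in range(-35,41,15)])
cv2.imwrite("pics/w5s.png",b)
```

```text
[0.58808042 0.15497735 0.17980795] [179.64155839  45.36210131 165.32221047] [0.92338875 0.59008001 0.31399196]
now [(np.float64(216.0572972449428), np.float64(0.06856315282689471), np.int32(200)), (np.float64(87.68654597918035), np.float64(0.06753065553024341), np.int32(1592)), (np.float64(318.18378532999316), np.float64(0.061662369403336484), np.int32(296))]
[-0.036 -0.051  0.029] [-0.08, -0.27, 0.2] 12.0
[-0.036 -0.042  0.041] [-0.15, -0.57, 0.61] 15.0
[-0.036 -0.029  0.051] [-0.26, -1.0, 0.93] 15.0
[-0.036 -0.015  0.057] [-0.37, -1.44, 1.12] 15.0
[-0.036 -0.001  0.059] [-0.49, -1.9, 1.2] 14.0
[-0.036  0.015  0.057] [-0.62, -2.41, 1.13] 13.0
```

View pics/w5s.png

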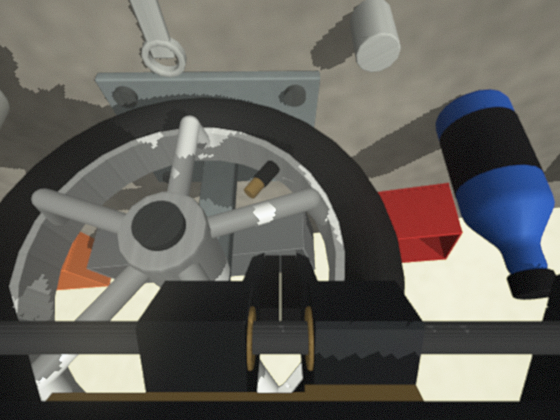

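The finger is in the correct gap, with the valve at (262,180), about 217°. The forces are near zero, so I'll push the second spoke.

Call:
apply_moves:
  offset:
    - [-0.04, -0.14, 0.1]
    - [-0.08, -0.27, 0.2]
    - [-0.1, -0.36, 0.33]
    - [-0.12, -0.46, 0.47]
    - [-0.15, -0.57, 0.61]
    - [-0.19, -0.7, 0.73]
    - [-0.22, -0.85, 0.84]
    - [-0.26, -1.0, 0.93]
    - [-0.3, -1.15, 1.0]
    - [-0.34, -1.3, 1.07]
    - [-0.34, -1.3, 1.07]
  delta_rot:
    - [0, 0, 0]
    - [0, 0, 0]
    - [0, 0, 0]
    - [0, 0, 0]
    - [0, 0, 0]
    - [0, 0, 0]
    - [0, 0, 0]
    - [0, 0, 0]
    - [0, 0, 0]
    - [0, 0, 0]
    - [0, 0, 0]

```text
time: 11.0
tool_pos: [0.5775, 0.1158, 0.213]
eef_rot: [179.7, 45.5, 165.3]
wrist_force: [1.1, 0.1, 0.3]
gripper_width: 0.0003
```

Call:
apply_moves:
  offset:
    - [-0.03, -0.14, 0.05]
    - [-0.06, -0.28, 0.09]
    - [-0.1, -0.43, 0.12]
    - [-0.14, -0.59, 0.13]
    - [-0.18, -0.75, 0.13]
    - [-0.22, -0.91, 0.11]
    - [-0.25, -1.02, 0.08]
    - [-0.28, -1.11, 0.06]
    - [-0.28, -1.11, 0.06]
  delta_rot:
    - [0, 0, 0]
    - [0, 0, 0]
    - [0, 0, 0]
    - [0, 0, 0]
    - [0, 0, 0]
    - [0, 0, 0]
    - [0, 0, 0]
    - [0, 0, 0]
    - [0, 0, 0]

```text
time: 11.9
tool_pos: [0.5686, 0.0828, 0.2136]
eef_rot: [179.7, 45.4, 165.4]
wrist_force: [-0.2, 1.3, 0.5]
gripper_width: 0.0004
```

Run:
```python
from ang import *
s=sense();s0=s["tool_pos"];print(s0,s["eef_rot"],s["wrist_force"])
c=calibration("wrist");b=grab_frame("wrist");cv2.imwrite("pics/wrist6.png",b);print("now",brass(c,b),brass(calibration("side"),grab_frame("side")))
w=s0-.052*kin.n+.0025*kin.l
p=Fb(-35,.010);q=(-.088,*p);print("to pre");show([q],s0);x=tcp(*q)
```

```text
[0.5685789  0.08275006 0.21363585] [179.71199563  45.36240141 165.41176459] [-0.20034995  1.34077991  0.4752051 ]
now [(np.float64(285.96006497723664), np.float64(0.06872330034280474), np.int32(313))] [(np.float64(327.47381534566114), np.float64(0.05549122387552916), np.int32(13)), (np.float64(284.85899631395694), np.float64(0.06524228259835092), np.int32(5))]
to pre
[-0.088 -0.059  0.023] [-1.06, 2.83, -1.13] 12.0
```

Call:
apply_moves:
  offset:
    - [0.02, 0.1, 0]
    - [-0.4, 0.2, 0]
    - [-0.9, 0.33, 0]
    - [-1.4, 0.46, 0]
    - [-1.68, 0.53, 0]
    - [-1.5, 1.2, -0.3]
    - [-1.3, 2, -0.7]
    - [-1.06, 2.85, -1.2]
    - [-1.06, 2.85, -1.2]
    - [-1.06, 2.85, -1.2]
  delta_rot:
    - [0, 0, 0]
    - [0, 0, 0]
    - [0, 0, 0]
    - [0, 0, 0]
    - [0, 0, 0]
    - [0, 0, 0]
    - [0, 0, 0]
    - [0, 0, 0]
    - [0, 0, 0]
    - [0, 0, 0]

```text
time: 13.0
tool_pos: [0.5362, 0.1693, 0.1773]
eef_rot: [179.8, 45.3, 165.6]
wrist_force: [-0.4, -0.8, -0.1]
gripper_width: 0.0004
```

Call:
apply_moves:
  offset:
    - [0.4, -0.1, 0]
    - [0.8, -0.2, 0]
    - [1.2, -0.3, 0]
    - [1.6, -0.4, 0]
    - [1.68, -0.43, 0]
    - [1.68, -0.43, 0]
  delta_rot:
    - [0, 0, 0]
    - [0, 0, 0]
    - [0, 0, 0]
    - [0, 0, 0]
    - [0, 0, 0]
    - [0, 0, 0]

```text
time: 13.6
tool_pos: [0.5881, 0.1553, 0.1777]
eef_rot: [179.6, 45.4, 165.3]
wrist_force: [-0.4, -0.5, -0.5]
gripper_width: 0.0004
```

Run:
```python
from ang import *
s=sense();print(s["tool_pos"],s["eef_rot"],s["wrist_force"])
c=calibration("wrist");b=grab_frame("wrist");cv2.imwrite("pics/wrist7.png",b);print("now",brass(c,b))
show([(-.036,*F(t)) for t in range(-40,41,10)])
```

```text
[0.58809406 0.15532587 0.17774629] [179.63677781  45.36487279 165.3224632 ] [-0.36941975 -0.49646484 -0.46930651]
now [(np.float64(88.75829852349325), np.float64(0.06734772574789222), np.int32(1592)), (np.float64(288.4231351688204), np.float64(0.061941131872644745), np.int32(25)), (np.float64(317.06786664773165), np.float64(0.0607289360479741), np.int32(283))]
[-0.036 -0.053  0.024] [-0.06, -0.22, 0.12] 12.0
[-0.036 -0.049  0.033] [-0.1, -0.37, 0.41] 13.0
[-0.036 -0.042  0.041] [-0.15, -0.58, 0.68] 15.0
[-0.036 -0.034  0.048] [-0.22, -0.85, 0.91] 15.0
[-0.036 -0.024  0.053] [-0.31, -1.18, 1.08] 15.0
[-0.036 -0.015  0.057] [-0.37, -1.45, 1.19] 15.0
[-0.036 -0.006  0.059] [-0.45, -1.75, 1.26] 14.0
[-0.036  0.004  0.059] [-0.54, -2.08, 1.27] 13.0
[-0.036  0.015  0.057] [-0.62, -2.42, 1.2] 13.0
```

View pics/wrist7.png

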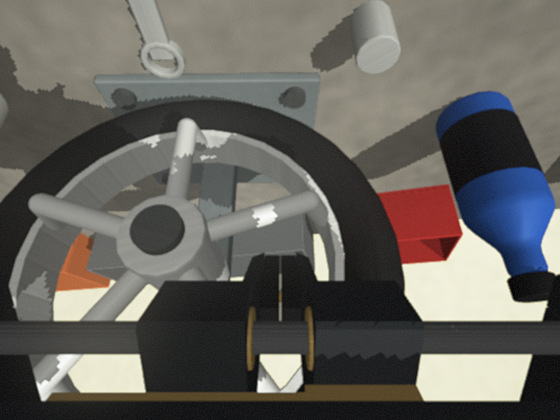

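Valve at about 289°, with the same spoke pattern as before and the finger in the gap. I'll push the third spoke and stop slightly short.

Call:
apply_moves:
  offset:
    - [-0.05, -0.18, 0.08]
    - [-0.09, -0.3, 0.25]
    - [-0.11, -0.39, 0.4]
    - [-0.13, -0.48, 0.54]
    - [-0.16, -0.59, 0.68]
    - [-0.19, -0.72, 0.8]
    - [-0.23, -0.86, 0.91]
    - [-0.27, -1.02, 1.0]
    - [-0.31, -1.17, 1.07]
    - [-0.35, -1.31, 1.14]
    - [-0.35, -1.31, 1.14]
  delta_rot:
    - [0, 0, 0]
    - [0, 0, 0]
    - [0, 0, 0]
    - [0, 0, 0]
    - [0, 0, 0]
    - [0, 0, 0]
    - [0, 0, 0]
    - [0, 0, 0]
    - [0, 0, 0]
    - [0, 0, 0]
    - [0, 0, 0]

```text
time: 14.75
tool_pos: [0.5772, 0.1158, 0.213]
eef_rot: [179.7, 45.4, 165.4]
wrist_force: [0.5, -0.8, -0.3]
gripper_width: 0.0008
```

Call:
apply_moves:
  offset:
    - [-0.03, -0.14, 0.05]
    - [-0.06, -0.28, 0.09]
    - [-0.1, -0.43, 0.12]
    - [-0.14, -0.59, 0.13]
    - [-0.18, -0.75, 0.13]
    - [-0.21, -0.88, 0.11]
    - [-0.23, -0.96, 0.09]
    - [-0.24, -1.0, 0.08]
    - [-0.24, -1.0, 0.08]
  delta_rot:
    - [0, 0, 0]
    - [0, 0, 0]
    - [0, 0, 0]
    - [0, 0, 0]
    - [0, 0, 0]
    - [0, 0, 0]
    - [0, 0, 0]
    - [0, 0, 0]
    - [0, 0, 0]

```text
time: 15.65
tool_pos: [0.5696, 0.0864, 0.2142]
eef_rot: [179.7, 45.4, 165.4]
wrist_force: [-1.0, 1.7, -0.1]
gripper_width: 0.0005
```

Run:
```python
from ang import *
s=sense();print(s["tool_pos"],s["wrist_force"])
c=calibration("wrist");b=grab_frame("wrist");cv2.imwrite("pics/wrist8.png",b)
a=grab_frame("side");cv2.imwrite("pics/side8.png",a);print("now",brass(c,b),brass(calibration("side"),a))
np.save("w8T.npy",c["T"])
for k in range(5):
    for r in(.03,.076):
        u=proj(c,kin.wp(-.042,r,36+72*k));cv2.circle(b,tuple(int(round(x)) for x in u),3,(0,255,0),-1)
cv2.imwrite("pics/w8o.png",b)
```

```text
[0.5695539  0.08642483 0.21418994] [-0.95092025  1.68914656 -0.11475632]
now [] [(np.float64(325.4451893994965), np.float64(0.05627706770102367), np.int32(7))]
```

View pics/w8o.png

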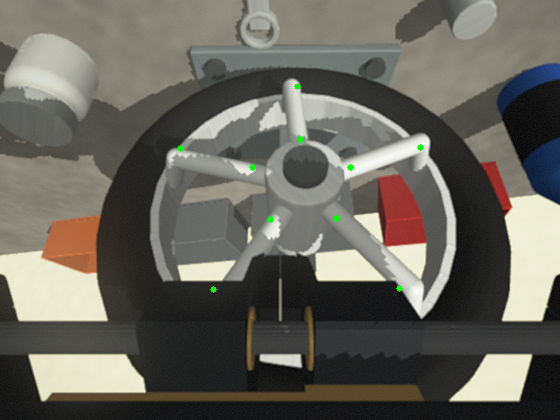

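The overlay at the target angle shows the wheel about 3° short: the bottom spoke tip is at (291,87) and should be at (296,86). I'll nudge it 3 mm, then withdraw and look.

Call:
apply_moves:
  offset:
    - [-0.01, -0.04, 0]
    - [-0.02, -0.07, -0.01]
    - [-0.03, -0.1, -0.01]
    - [-0.03, -0.1, -0.01]
  delta_rot:
    - [0, 0, 0]
    - [0, 0, 0]
    - [0, 0, 0]
    - [0, 0, 0]

```text
time: 16.15
tool_pos: [0.5688, 0.0839, 0.2141]
eef_rot: [179.6, 45.4, 165.4]
wrist_force: [-0.2, 3.8, -0.1]
gripper_width: 0.0002
```

Call:
apply_moves:
  offset:
    - [0.02, 0.1, 0]
    - [-0.4, 0.2, 0]
    - [-0.9, 0.33, 0]
    - [-1.4, 0.46, 0]
    - [-2, 0.6, 0.2]
    - [-3, 0.8, 1]
    - [-4, 1, 2]
    - [-5, 1, 3.3]
    - [-5.3, 1, 4.5]
    - [-5.3, 1, 4.7]
    - [-5.3, 1, 4.7]
  delta_rot:
    - [0, 0, 0]
    - [0, 0, 0]
    - [0, 0, 0]
    - [0, 0, 0]
    - [0, 0, 0]
    - [0, 0, 0]
    - [0, 0, 0]
    - [0, 0, 0]
    - [0, 0, 0]
    - [0, 0, 0]
    - [0, 0, 0]

```text
time: 17.25
tool_pos: [0.4094, 0.1144, 0.3566]
eef_rot: [179.4, 45.5, 165.3]
wrist_force: [1.1, -0.4, -0.1]
gripper_width: 0.0001
```

Run:
```python
from ang import *
s=sense();print(s["tool_pos"],s["wrist_force"])
c=calibration("wrist");b=grab_frame("wrist");cv2.imwrite("pics/wrist9.png",b);np.save("w9T.npy",c["T"])
S=calibration("side");a=grab_frame("side");cv2.imwrite("pics/side9.png",a);print(brass(c,b),brass(S,a))
# rectified view of the spoke plane, 3 px/mm, front surface line of spokes, target rays marked
def rect(c,im,off,R=.09,s=3):
    N=int(2*R*1000*s);q=np.array([[-R,R],[R,R],[R,-R],[-R,-R]])
    src=np.float32([proj(c,kin.C+off*kin.n-x*kin.l+np.array([0,0,z])) for x,z in q])
    H=cv2.getPerspectiveTransform(src,np.float32([[0,0],[N,0],[N,N],[0,N]]));return cv2.warpPerspective(im,H,(N,N))
x=rect(c,b,-.036);y=rect(S,a,-.036)
cv2.imwrite("pics/r9.png",np.hstack([cv2.resize(x,(400,400)),cv2.resize(y,(400,400))]))
```

```text
[0.40938221 0.11443608 0.35661976] [ 1.06678573 -0.38753985 -0.0644708 ]
[(np.float64(356.5333529422302), np.float64(0.06304717453562896), np.int32(53))] [(np.float64(328.98838761402953), np.float64(0.05395573616344199), np.int32(14))]
```

View pics/r9.png

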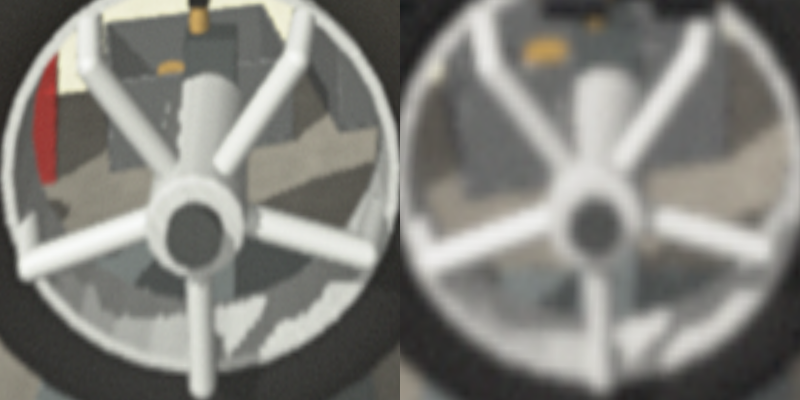

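```bash
cat >> ang.py <<'E'
def rect(c,im,off,R=.09,s=3):
    N=int(2*R*1000*s);q=np.array([[-R,R],[R,R],[R,-R],[-R,-R]])
    src=np.float32([proj(c,kin.C+off*kin.n-x*kin.l+np.array([0,0,z])) for x,z in q])
    H=cv2.getPerspectiveTransform(src,np.float32([[0,0],[N,0],[N,N],[0,N]]));return cv2.warpPerspective(im,H,(N,N),flags=cv2.INTER_CUBIC)
def spokes(c,im,off=-.038,th=175,w0=0):
    r=rect(c,im,off);g=cv2.cvtColor(r,cv2.COLOR_BGR2GRAY);N=len(g);yy,xx=np.mgrid[:N,:N]
    X=(xx-N/2+.5)/3;Z=-(yy-N/2+.5)/3;R=np.hypot(X,Z);A=np.degrees(np.arctan2(X,Z));P=[]
    for k in range(5):
        e=36+72*k+w0;d=np.abs((A-e+180)%360-180);pts=[]
        m=((g>th)&(R>38)&(R<72)&(d<11)).astype(np.uint8)
        n_,lab,st,_=cv2.connectedComponentsWithStats(m)
        if n_<2:P.append(None);continue
        i=1+np.argmax(st[1:,4]);vx,vy,x0,y0=cv2.fitLine(np.c_[X[lab==i],Z[lab==i]].astype(np.float32),cv2.DIST_HUBER,0,.01,.01).ravel()
        if vx*np.sin(np.radians(e))+vy*np.cos(np.radians(e))<0:vx,vy=-vx,-vy
        dev=(np.degrees(np.arctan2(vx,vy))-e+180)%360-180+w0
        t=np.radians(e);P.append((round(dev,1),round(((np.degrees(np.arctan2(x0,y0))-e+180)%360-180)+w0,1),int(st[i,4])))
    return P
E
python3 - <<'E'
from ang import *
c=dict(calibration("wrist"));c["T"]=np.load("w9T.npy");S=calibration("side")
for th in(150,175,190):print(th,spokes(c,cv2.imread("pics/wrist9.png"),th=th),spokes(S,cv2.imread("pics/side9.png"),th=th))
E
```

```text
150 [(np.float32(-2.1), np.float32(-3.2), 3507), (np.float32(-6.0), np.float32(-1.3), 4508), (np.float32(8.5), np.float32(3.0), 4229), (np.float32(-3.1), np.float32(-1.4), 4316), (np.float32(-2.8), np.float32(-3.8), 3437)] [(np.float32(-4.4), np.float32(-4.0), 3730), (np.float32(-2.0), np.float32(-2.1), 4686), (np.float32(-1.7), np.float32(1.0), 5236), (np.float32(0.1), np.float32(0.5), 5252), (np.float32(-2.9), np.float32(-3.2), 3630)]
175 [(np.float32(-1.6), np.float32(-3.4), 3114), (np.float32(-4.9), np.float32(-1.3), 3960), (np.float32(9.4), np.float32(3.5), 3752), (np.float32(-2.2), np.float32(-1.4), 3835), (np.float32(-1.8), np.float32(-4.2), 2836)] [(np.float32(-2.8), np.float32(-4.4), 3153), (np.float32(-0.2), np.float32(-2.5), 3952), (np.float32(7.8), np.float32(3.0), 3340), (np.float32(-2.9), np.float32(0.5), 4285), (np.float32(-1.7), np.float32(-3.3), 2556)]
190 [(np.float32(-1.8), np.float32(-3.6), 2845), (np.float32(-2.2), np.float32(-1.0), 3473), (np.float32(3.8), np.float32(2.2), 2499), (np.float32(-2.1), np.float32(-1.3), 3545), (np.float32(-1.7), np.float32(-4.5), 2271)] [(np.float32(-2.1), np.float32(-4.6), 2769), (np.float32(-0.4), np.float32(-2.6), 3414), (np.float32(8.8), np.float32(3.3), 2607), (np.float32(-3.1), np.float32(0.5), 3751), (np.float32(-1.4), np.float32(-3.4), 1703)]
```

Call:
apply_moves:
  offset:
    - [0.6, -0.1, -1]
    - [1.3, -0.2, -2.2]
    - [2, -0.3, -3.3]
    - [2.8, -0.37, -4.2]
    - [3.4, -0.37, -4.69]
    - [3.59, -0.37, -4.69]
    - [3.59, -0.37, -4.69]
    - [3.59, -0.37, -4.69]
  delta_rot:
    - [0, 0, 0]
    - [0, 0, 0]
    - [0, 0, 0]
    - [0, 0, 0]
    - [0, 0, 0]
    - [0, 0, 0]
    - [0, 0, 0]
    - [0, 0, 0]

```text
time: 18.15
tool_pos: [0.5172, 0.1025, 0.2143]
eef_rot: [179.7, 45.3, 165.4]
wrist_force: [0.9, 0.7, -0.2]
gripper_width: 0.0005
```

Call:
apply_moves:
  offset:
    - [0.4, -0.1, 0]
    - [0.8, -0.2, 0]
    - [1.2, -0.3, 0]
    - [1.6, -0.4, 0]
    - [1.75, -0.44, 0]
    - [1.75, -0.44, 0]
    - [1.75, -0.44, 0]
  delta_rot:
    - [0, 0, 0]
    - [0, 0, 0]
    - [0, 0, 0]
    - [0, 0, 0]
    - [0, 0, 0]
    - [0, 0, 0]
    - [0, 0, 0]

```text
time: 18.85
tool_pos: [0.5699, 0.0893, 0.2139]
eef_rot: [179.7, 45.3, 165.4]
wrist_force: [-0.7, 0.4, 0.4]
gripper_width: 0.0005
```

Call:
apply_moves:
  offset:
    - [-0.01, -0.06, 0]
    - [-0.02, -0.11, -0.01]
    - [-0.03, -0.16, -0.02]
    - [-0.04, -0.2, -0.03]
    - [-0.05, -0.23, -0.03]
    - [-0.05, -0.23, -0.03]
  delta_rot:
    - [0, 0, 0]
    - [0, 0, 0]
    - [0, 0, 0]
    - [0, 0, 0]
    - [0, 0, 0]
    - [0, 0, 0]

```text
time: 19.45
tool_pos: [0.5685, 0.0833, 0.2135]
eef_rot: [179.5, 45.4, 165.4]
wrist_force: [-0.7, 3.7, -1.6]
gripper_width: 0.0003
```

Call:
apply_moves:
  offset:
    - [0.02, 0.1, 0]
    - [-0.4, 0.2, 0]
    - [-0.9, 0.33, 0]
    - [-1.4, 0.46, 0]
    - [-2, 0.6, 0.2]
    - [-3, 0.8, 1]
    - [-4, 1, 2]
    - [-5, 1, 3.3]
    - [-5.3, 1, 4.5]
    - [-5.3, 1, 4.7]
    - [-5.3, 1, 4.7]
  delta_rot:
    - [0, 0, 0]
    - [0, 0, 0]
    - [0, 0, 0]
    - [0, 0, 0]
    - [0, 0, 0]
    - [0, 0, 0]
    - [0, 0, 0]
    - [0, 0, 0]
    - [0, 0, 0]
    - [0, 0, 0]
    - [0, 0, 0]

```text
time: 20.55
tool_pos: [0.4091, 0.1132, 0.356]
eef_rot: [179.4, 45.5, 165.3]
wrist_force: [0.4, 0.5, 0.3]
gripper_width: 0.0002
```

```bash
sed -i 's/^C=np.array.*;Y/C=np.array([.6155,.0884,.155]);Y/' kin.py
python3 - <<'E'
from ang import *
print(kin.C,sense()["tool_pos"])
S=calibration("side");c=dict(calibration("wrist"));b=grab_frame("wrist");a=grab_frame("side");cv2.imwrite("pics/wrist10.png",b);cv2.imwrite("pics/side10.png",a)
def rep(c,b,a):
    print("brass",brass(c,b),brass(S,a))
    for th in(150,190):print(th,[[(float(p[0]),float(p[1])) for i,p in enumerate(spokes(k,im,th=th)) if i!=2] for k,im in((c,b),(S,a))])
rep(c,b,a)
o=dict(c);o["T"]=np.load("w9T.npy");print("before");rep(o,cv2.imread("pics/wrist9.png"),cv2.imread("pics/side9.png"))
x=rect(c,b,-.036);y=rect(S,a,-.036)
for i in(x,y):
    for k in range(5):
        e=np.radians(36+72*k);f=lambda r:(int(270+3*r*np.sin(e)),int(270-3*r*np.cos(e)));cv2.line(i,f(25),f(78),(0,0,255),1)
cv2.imwrite("pics/r10.png",np.hstack([cv2.resize(x,(400,400)),cv2.resize(y,(400,400))]))
E
```

```text
[0.6155 0.0884 0.155 ] [0.40911098 0.1132441  0.35603041]
brass [(np.float64(359.27594736895264), np.float64(0.06344933326196951), np.int32(56))] [(np.float64(330.98534044833474), np.float64(0.05261703706738724), np.int32(15))]
150 [[(-0.8999999761581421, -0.800000011920929), (-4.0, -1.100000023841858), (-1.899999976158142, -1.2999999523162842), (-2.5999999046325684, -1.7000000476837158)], [(-0.6000000238418579, -2.0), (-2.200000047683716, -2.0), (1.5, 0.5), (-2.4000000953674316, -0.800000011920929)]]
190 [[(-0.8999999761581421, -1.100000023841858), (-1.100000023841858, -0.800000011920929), (-1.2000000476837158, -1.2000000476837158), (-0.8999999761581421, -2.200000047683716)], [(-0.30000001192092896, -2.299999952316284), (0.4000000059604645, -2.299999952316284), (-2.0, 0.6000000238418579), (-1.2000000476837158, -1.100000023841858)]]
before
brass [(np.float64(358.31695679429026), np.float64(0.06295137387569393), np.int32(53))] [(np.float64(330.8040673301666), np.float64(0.05296312450389689), np.int32(14))]
150 [[(-1.399999976158142, -1.5), (-4.300000190734863, -1.7000000476837158), (-3.5, -2.0999999046325684), (-2.5999999046325684, -2.4000000953674316)], [(-2.200000047683716, -2.799999952316284), (-3.5, -2.5999999046325684), (-2.200000047683716, -0.10000000149011612), (-2.4000000953674316, -1.600000023841858)]]
190 [[(-1.7999999523162842, -1.899999976158142), (-1.899999976158142, -1.600000023841858), (-2.0999999046325684, -2.0), (-1.7000000476837158, -2.9000000953674316)], [(-0.8999999761581421, -3.0), (-1.0, -3.200000047683716), (-3.0, -0.20000000298023224), (-1.7999999523162842, -1.7999999523162842)]]
```

Call:
apply_moves:
  offset:
    - [0.6, -0.1, -1]
    - [1.3, -0.2, -2.2]
    - [2, -0.3, -3.3]
    - [2.8, -0.36, -4.2]
    - [3.4, -0.36, -4.67]
    - [3.6, -0.36, -4.67]
    - [3.6, -0.36, -4.67]
    - [3.6, -0.36, -4.67]
  delta_rot:
    - [0, 0, 0]
    - [0, 0, 0]
    - [0, 0, 0]
    - [0, 0, 0]
    - [0, 0, 0]
    - [0, 0, 0]
    - [0, 0, 0]
    - [0, 0, 0]

```text
time: 21.45
tool_pos: [0.5172, 0.1016, 0.2142]
eef_rot: [179.7, 45.3, 165.4]
wrist_force: [0.2, -0.7, -0.0]
gripper_width: 0.0003
```

Call:
apply_moves:
  offset:
    - [0.4, -0.1, 0]
    - [0.8, -0.2, 0]
    - [1.2, -0.3, 0]
    - [1.6, -0.4, 0]
    - [1.75, -0.44, 0]
    - [1.75, -0.44, 0]
    - [1.75, -0.44, 0]
  delta_rot:
    - [0, 0, 0]
    - [0, 0, 0]
    - [0, 0, 0]
    - [0, 0, 0]
    - [0, 0, 0]
    - [0, 0, 0]
    - [0, 0, 0]

```text
time: 22.15
tool_pos: [0.5699, 0.0884, 0.2139]
eef_rot: [179.7, 45.3, 165.4]
wrist_force: [-0.5, -1.4, 0.6]
gripper_width: 0.0006
```

Call:
apply_moves:
  offset:
    - [-0.01, -0.06, 0]
    - [-0.02, -0.11, -0.01]
    - [-0.03, -0.16, -0.02]
    - [-0.05, -0.21, -0.04]
    - [-0.06, -0.24, -0.05]
    - [-0.06, -0.24, -0.05]
  delta_rot:
    - [0, 0, 0]
    - [0, 0, 0]
    - [0, 0, 0]
    - [0, 0, 0]
    - [0, 0, 0]
    - [0, 0, 0]

```text
time: 22.75
tool_pos: [0.5683, 0.082, 0.213]
eef_rot: [179.6, 45.4, 165.4]
wrist_force: [-0.5, 3.6, -1.0]
gripper_width: 0.0002
```

Call:
apply_moves:
  offset:
    - [0.02, 0.1, 0]
    - [-0.4, 0.2, 0]
    - [-0.9, 0.33, 0]
    - [-1.4, 0.46, 0]
    - [-2, 0.6, 0.2]
    - [-3, 0.8, 1]
    - [-4, 1, 2]
    - [-5, 1, 3.3]
    - [-5.3, 1, 4.5]
    - [-5.3, 1, 4.7]
    - [-5.3, 1, 4.7]
  delta_rot:
    - [0, 0, 0]
    - [0, 0, 0]
    - [0, 0, 0]
    - [0, 0, 0]
    - [0, 0, 0]
    - [0, 0, 0]
    - [0, 0, 0]
    - [0, 0, 0]
    - [0, 0, 0]
    - [0, 0, 0]
    - [0, 0, 0]

```text
time: 23.85
tool_pos: [0.4088, 0.112, 0.3553]
eef_rot: [179.4, 45.5, 165.3]
wrist_force: [-0.9, -0.8, -0.5]
gripper_width: 0.0006
```

Run:
```python
from ang import *
S=calibration("side");c=dict(calibration("wrist"));b=grab_frame("wrist");a=grab_frame("side");t=grab_frame("top")
print("brass",brass(c,b))
for th in(150,190):print(th,[[(round(float(p[0]),1),round(float(p[1]),1)) for i,p in enumerate(spokes(k,im,th=th)) if i!=2] for k,im in((c,b),(S,a))])
# bystanders: change in top/side pictures against the first, away from robot and wheel
d=cv2.absdiff(t,cv2.imread("pics/top1.png")).max(2)
for n,(u,v) in dict(socket=(229,193),jar=(320,199),wrench=(265,218),oil=(205,158),lever=(166,238),tape=(408,240),mug=(413,200)).items():print(n,int(d[v-10:v+10,u-10:u+10].max()))
```

```text
brass [(np.float64(0.5718866215416748), np.float64(0.06302998295991209), np.int32(55))]
150 [[(0.5, 0.7), (-3.8, 0.3), (-0.5, 0.1), (-3.4, -0.5)], [(1.7, -0.7), (1.6, -0.9), (6.9, 1.5), (-0.0, 0.5)]]
190 [[(0.5, 0.3), (0.3, 0.6), (0.2, 0.2), (-3.0, -1.2)], [(1.0, -0.9), (2.1, -0.9), (0.4, 1.9), (0.7, 0.3)]]
socket 27
jar 58
wrench 131
oil 5
lever 2
tape 52
mug 71
```

```bash
python3 -c "
from workcell import *
print(finish_job(), sense()['time'])"
```

```text
the job is handed in; nothing more can be done
the job is handed in; nothing more can be done
```

I turned the wheel about 181° clockwise with the closed fingertips, and the valve stem is now at the top of the wheel. It took three spoke pushes and three small corrections of a few degrees or less. I then withdrew the arm and handed the job in at about 24 s.

- **Final angle:** the wrist camera put the brass end of the valve at +0.6° and most spoke lines within ±0.7° of the target. The side camera scattered more, by about ±1–2°. One spoke fit per view was off by 3–7°, and I left the bottom spoke out because the bright floor behind it spoiled the fit.
- **Forces:** wrist readings at the end of each move stayed under 4 N. The fingertips were planned to stay about 7 mm in front of the tyre, and no reading suggested contact with the tyre or valve.
- **Other items:** comparing top views before and after, the oil bottle and tyre lever showed no change. The socket, jar, wrench, tape and mug areas did differ. I think that is the arm and its shadow, since the gripper was never planned near them, but I had no pictures left to confirm it.
- **Missing check:** the final overlay picture was refused by the 12-picture limit, so the last check used numbers only.

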